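# Refit the nested lids of the bath-powder tin and take the outer one off to rinse

## Robot

A 7-joint arm with a two-finger parallel gripper is mounted at the origin on the work surface. World frame = base frame: x ahead of the robot, y to its left, z up, the work surface at z = 0. Lengths are in mm, angles in rad, forces in N, time in s.
With the tool pointing down it reaches from about 425 to 800 mm from the base axis. Payload 8.3 kg.
Tool frame: the origin (TCP) lies midway between the tips of the shut fingers; the grasp point (between the pads) lies 19 mm behind it; z points along the fingers, y is the line along which they close (so a half turn about z gives the same grasp; the last joint's range is limited). The gripper opens to 85 mm and grips with 20 to 120 N. Pads are 22 mm wide; open, the fingers measure 114 mm over their backs; the gripper's body (76 mm by 85 mm) begins 54 mm behind the grasp point. The pads swing forward as they close: fully open they stand 13 mm farther back than shut.
Start: joints at [-1.272, 0.383, 0.016, 1.37, -0.006, 1.388, -0.046], TCP at [221.172, 584.539, 231.279] pointing down, gripper open.
Joint ranges: [-2.95, 2.95], [-0.25, 2.06], [-1.52, 1.56], [0.18, 2.33], [-1.44, 4.58], [0.02, 2.06], [-3.01, 3.01]. Speed limits (rad/s): [2.39, 2.39, 3.01, 3.01, 3.14, 3.14, 3.14].

## Interface

Orientations are given as a rotation vector (axis times angle).
In Python, from workcell import read_state, get_image, hand_in gives the robot as it stands.
- The arm moves only by the tool apply_moves, never from a script. Its argument "motion" is one flat list of numbers, 7 for each row, row after row: the turn, a rotation vector about the world's x, y, z in degrees, then the shift along the world's x, y, z in units of 25 mm (1.0 is 25 mm), then the opening, from -1 (shut) to 1 (fully open). A call has exactly 8 rows; each row shifts and turns the commanded pose from where the row before left it; what a row does not reach is not made up. A row lasts 1/12 s, in which the tool goes at most 41.7 mm and 7.16 degrees, less where a joint would pass 70% of its speed; a pose out of reach is approached as far as the arm can. A call is refused whole if a number of a shift passes 1 or a number of a turn 7.16, either way. A call with a gripper value outside its range is refused whole. The fingers move at their own pace and stop on an object; "force" is the grip in N (left out, the last holds). Time passes only in rows, so rows that do not move let the fingers close, or fill a call up. It gives the time, the measured TCP pose, the force, the opening and the grip force at its end, in the units of the state.
- read_state(): the state, without advancing time (a new reading comes with each control period).
- get_image(name): name is "scene" or "top" or "wrist"; returns a dict with "frame" (420x560x3 uint8, red, green, blue), "range_z" (420x560 float32, mm along the optical axis (not along the pixel's ray), 0 where there is no reading), "intrinsics" (3x3 intrinsics, pixels), "k1" (the pictures are not rectified: a ray, as slopes to the right and down, at radius r is drawn at 1 + k1 r^2 times it, then the intrinsics apply), "R" (3x3) and "t" (3): a world point X has camera coordinates R X + t. Camera axes: x right, y down, z forward; pixel columns grow to the right and rows downward; lengths in mm; the calibration is good to about 2 mm. A picture is of the moment at which its call begins.
- hand_in(): hands the job in; it is judged then, once.
The state is a dict: "time": time; "q": joint angles; "dq": joint speeds; "effort": joint torques, N m; "tcp_pos": TCP position; "tcp_rot": TCP orientation; "ft_force": force on the tool from outside, world axes, zero at the start; "wrist_torque": the same for the moment, N m; "grip_width": finger opening in mm; "finger_force": force on a finger pad.
Only numpy, scipy, OpenCV 4.12 (cv2) and the standard library are available. Lean on these libraries where they do the work, as an engineer would, in place of code of your own. Each camera call takes 0.05 s, during which the arm holds its last target. There are 200 camera calls.

## Task

Take the standing wooden mallet and knock the tin's raised airing pin fully down with it (mallet only, not the fingers), then stand the mallet upright on the slab again. Then carry the nested pair of lids by the inner lid's thin knob to the tin, seat the inner lid home in the mouth and let go; finally lift the outer lid alone, straight up by its ring collar, leaving the inner lid seated undisturbed, and finish still holding the outer lid level in the air, clear above the inner knob. Leave the other bath things where they are.

Things in the scene. Friction and masses are not known exactly. Their poses are not given: they have to be found in the camera images.
- tin: round stainless canister, 90 mm high, fixed to the slab; barrel 120 mm across, with a flat deck 148 mm across round its mouth; the top of the deck is at z = 90 mm. The mouth is a round hole 86 mm across in the middle of the deck. Origin: centre of its underside, on the slab; z up. The airing pin stands through the deck 62.5 mm from the tin's axis, in the direction of the tin's -x axis
- tin_seat (a point): point on the tin's axis, 72 mm above the slab: the inner lid's origin is here when that lid is fully seated
- airpin (a joint): travel of the airing pin, m: 0 = fully up (top 15 mm above the deck, where it holds the outer lid off), 0.013 = fully down (top 2 mm above the deck). Sprung dark steel pin, 16 mm thick, with a friction catch: it takes 6 to 8 N of steady push, a little more when fast, and stays where it is driven. Starts 0 to 3 mm down
- pin_top (a point): centre of the top face of the airing pin; moves with the pin
- inner_lid: inner steel lid, 220 g, stands on the slab with the outer lid on it. Origin: centre of its underside, z up. Upwards: plug 81 mm across, 18 high (lowest 7 mm tapered to 74 across); flange 98 across, 5 thick (at 18 to 23 mm), which rests on the tin's deck; straight round knob 18 across, from 23 to 80 mm above the origin. Lifting it by the knob carries the outer lid along
- outer_lid: outer steel lid, 160 g: flat ring plate 140 mm across, 4 thick, with an upright round collar in its middle, 40 across, its top 28 mm above the origin, bored 24 mm; the inner knob stands up through it, 29 mm above the collar. Origin: centre of its underside, z up. Rests loosely on the inner flange, 23 mm above the inner lid's origin; pulled straight up it comes off freely
- mallet: round wooden mallet, about 250 g, standing on its flat head with its handle straight up. Head 52 mm across and 50 mm high, handle 24 mm across from 50 to 140 mm above the origin. Origin: centre of the flat striking face, underneath; z along the handle
- lota: bystander: stainless lota pot, 108 mm across, 102 mm high; origin at the centre of its underside
- stool: bystander: red plastic patla stool lying upside down, 240 x 190 mm, four legs up to 90 mm; origin at the centre of its underside
- soap_dish: bystander: round steel soap dish with a white soap bar, 108 mm across, 24 mm high; origin at the centre of its underside
- mug: bystander: purple plastic mug, 90 mm across, 100 mm high; origin at the centre of its underside
- pumice: bystander: grey pumice block 50 x 75 x 30 mm; origin at the centre of its underside
- brush: bystander: scrubbing brush 50 x 130 x 40 mm; origin at the centre of its underside
Not all that is in view belongs to the job. Leave any green look-alike of the mallet alone.

How it is judged:
By the outcome, as a careful person would: the job done as asked, in the order asked, and still so for the second after the job is handed in, while the arm keeps its last pose, push and grip.
It also fails if it takes over 72 s, if anything falls off the work surface, if the arm or the gripper's body presses on something with over 40 N, if the wrist force passes 120 N, or if a joint passes its speed limit or range.

## Working session

There is one attempt and no reset: what is moved stays moved. The work goes in short steps, Python scripts to look and compute and a tool call to move; the robot and the scene stay as the last step left them, time stands still between calls to the robot, and variables do not carry over. Pictures are saved under pics/ and viewed, at most 10 in all, crops included, and the job is handed in when it is done.

Besides the shell and the picture viewer there is one more tool, called by a JSON object that holds its "api" and its "payload". apply_moves: Moves the arm, as the interface text tells. Its arguments: {"type":"object","properties":{"motion":{"type":"array"},"force":{"type":"number"}},"required":["motion"]}

```bash
mkdir -p pics; cat > h.py <<'E'
import numpy as np, cv2
from workcell import read_state, get_image, hand_in
def world(im):
    "per-pixel world points from range image"
    K=im["intrinsics"];h,w=im["range_z"].shape
    v,u=np.mgrid[:h,:w].astype(float)
    xd=(u-K[0,2])/K[0,0];yd=(v-K[1,2])/K[1,1]
    x,y=xd.copy(),yd.copy()
    for _ in range(10):
        s=1+im["k1"]*(x*x+y*y);x,y=xd/s,yd/s
    z=im["range_z"];P=np.stack([x*z,y*z,z],-1)
    W=(P-im["t"])@im["R"]
    W[z==0]=np.nan
    return W
E
python3 - <<'E'
from h import *
a=get_image("top");b=get_image("scene")
for n,i in (("top",a),("scene",b)):
    cv2.imwrite(f"pics/{n}0.png",i["frame"][:,:,::-1]); np.save(f"{n}0.npy",i,allow_pickle=True)
    print(n,i["intrinsics"],i["k1"],-i["R"].T@i["t"])
print(read_state())
E
```

```text
top [[427.49215062   0.         279.16958381]
 [  0.         427.49215062 205.27515788]
 [  0.           0.           1.        ]] -0.09376193594428556 [ 387.685931     53.23227366 1405.94525276]
scene [[390.84953613   0.         273.30871086]
 [  0.         390.84953613 210.7459394 ]
 [  0.           0.           1.        ]] -0.018356626905266914 [1110.83408662  753.42191223  739.54516262]
{'time': 0.1, 'q': array([-1.27190415,  0.384174  ,  0.01642363,  1.3710431 , -0.00627639,
        1.38821564, -0.04647983]), 'dq': array([ 0.00062846, -0.00045627,  0.00094579, -0.00286568, -0.00081273,
       -0.00044954, -0.00118821]), 'effort': array([ 2.80106506e-03, -6.29131794e+01,  8.47787876e-01, -3.72751844e+01,
        1.68527663e-02,  1.04769075e-02,  9.68590541e-07]), 'tcp_pos': array([221.05704748, 584.11345562, 230.36955396]), 'tcp_rot': array([-5.65095221e-01, -3.09009148e+00,  2.78254768e-03]), 'ft_force': array([0.41741387, 0.32911551, 0.61903121]), 'wrist_torque': array([ 0.03400257, -0.03007242,  0.00360429]), 'finger_force': 0.0, 'grip_width': 85.88823256264908}
```

View pics/top0.png

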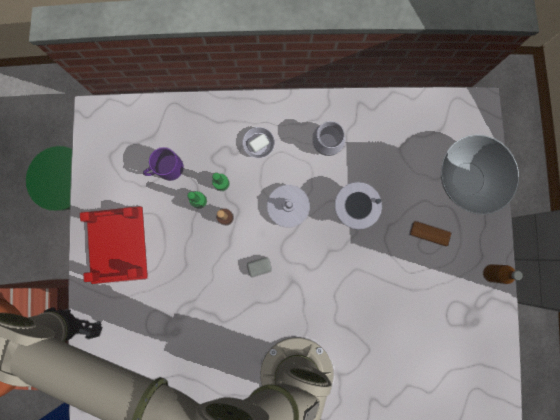

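View pics/scene0.png

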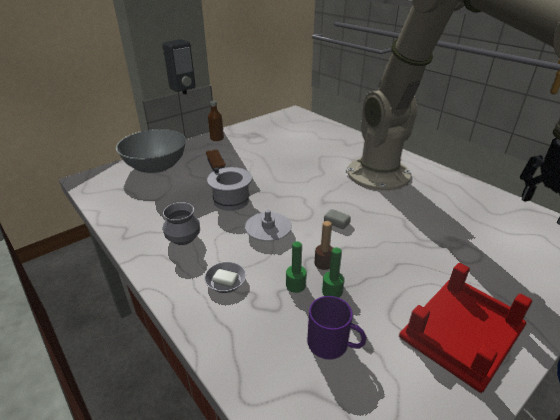

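The top view shows the mallet (brown) at about (224,217), green look-alikes at (220,181) and (197,199), the lids at (288,206), and the tin at (358,205) with its pin near (378,202). The scene view agrees: mallet at (325,245), lids at (268,228), tin at (230,187).

```bash
python3 - <<'E'
from h import *
I={n:np.load(f"{n}0.npy",allow_pickle=True).item() for n in("top","scene")}
def circ(P):
    A=np.c_[2*P[:,:2],np.ones(len(P))];s=np.linalg.lstsq(A,(P[:,:2]**2).sum(1),rcond=None)[0]
    return s[:2],np.sqrt(s[2]+s[:2]@s[:2])
for n,im in I.items():
    W=world(im);hsv=cv2.cvtColor(im["frame"],cv2.COLOR_RGB2HSV);Z=W[...,2]
    xy=W[...,:2]
    print(n,"table z",np.nanmedian(Z[250:330,300:330]) if n=="top" else np.nanmedian(Z[290:330,200:250]))
    brown=((hsv[...,0]<20)&(hsv[...,1]>80)); green=(hsv[...,0]>45)&(hsv[...,0]<80)&(hsv[...,1]>100)
    def rep(name,m):
        P=W[m]
        if len(P)>3: print(name,len(P),np.round(P.min(0)),np.round(P.max(0)),"mid",np.round((P.min(0)+P.max(0))/2,1),"med",np.round(np.median(P,0),1))
    roi=(xy[...,0]>250)&(xy[...,0]<800)&(xy[...,1]>0)&(xy[...,1]<420)
    for lo,hi in((15,58),(125,150),(58,125)):
        rep(f"mallet {lo}",brown&roi&(Z>lo)&(Z<hi))
    for lo,hi in((30,58),(120,160)):
        m=(green&roi&(Z>lo)&(Z<hi)).astype(np.uint8)
        k,l,st,c=cv2.connectedComponentsWithStats(m)
        for i in range(1,k):
            if st[i,4]>4: rep(f"green {lo}",l==i)
    # tin deck & lid
    def box(cx,cy,r): return np.hypot(xy[...,0]-cx,xy[...,1]-cy)<r
    if n=="top": c0={k:W[v[1],v[0]] for k,v in dict(lid=(275,206),tin=(342,205)).items()};print(c0)
    tin=(xy[...,0]>400)&(xy[...,0]<680)&(xy[...,1]>-320)&(xy[...,1]<-90)
    m=tin&(abs(Z-90)<6); rep("deck",m)
    rep("pin",tin&(Z>98)&(Z<112))
    lid=(xy[...,0]>400)&(xy[...,0]<680)&(xy[...,1]>-60)&(xy[...,1]<130)
    rep("plate",lid&(Z>20)&(Z<33)); rep("collar",lid&(Z>45)&(Z<57)); rep("knob",lid&(Z>72)&(Z<88))
    if n=="top":
        cv2.imwrite("pics/zoom.png",cv2.resize(im["frame"][130:270,170:400,::-1],None,fx=3.4,fy=3.4,interpolation=cv2.INTER_CUBIC))
    for nm,mm in(("deck",m),("plate",lid&(Z>20)&(Z<33))):
        P=W[mm];h=cv2.convexHull(P[:,:2].astype(np.float32))[:,0]
        print(nm,circ(h), cv2.minEnclosingCircle(h))
E
```

```text
top table z 0.29133664675353077
mallet 15 89 [486. 194.  43.] [532. 236.  55.] mid [509.  215.   49.4] med [499.8 207.5  49.5]
mallet 125 52 [498. 206. 125.] [519. 227. 143.] mid [508.6 216.4 134.2] med [507.3 215.  139.8]
mallet 58 23 [497. 205.  60.] [516. 220. 120.] mid [506.5 212.3  89.7] med [502.6 208.1  94.2]
green 30 115 [598. 205.  30.] [646. 251.  58.] mid [622.1 228.1  44. ] med [612.9 218.9  49.2]
green 30 100 [546. 280.  32.] [589. 326.  58.] mid [567.6 302.7  44.9] med [562.1 293.6  49.1]
green 120 47 [612. 218. 123.] [631. 238. 145.] mid [621.9 227.9 134.2] med [621.1 228.1 139.2]
green 120 48 [557. 293. 120.] [576. 314. 145.] mid [566.5 303.5 132.8] med [566.  302.  139.5]
{'lid': array([539.82416946,  53.55748921,  22.01946667]), 'tin': array([ 530.10761794, -154.32459565,   91.82672768])}
deck 1090 [ 455. -278.   84.] [ 602. -133.   96.] mid [ 528.4 -205.2   90. ] med [ 527.  -202.8   90. ]
pin 24 [ 469. -272.   98.] [ 545. -144.  106.] mid [ 506.8 -208.3  102.1] med [ 538.6 -264.6  101.6]
plate 1276 [470. -57.  20.] [607.  80.  33.] mid [538.6  11.1  26.5] med [538
[... 1310 characters left out ...]
id [ 530.2 -200.6   90. ] med [ 534.2 -195.2   90.9]
pin 16 [ 534. -274.   99.] [ 551. -253.  107.] mid [ 542.3 -263.4  102.5] med [ 542.9 -262.3  103. ]
plate 891 [473. -58.  23.] [612.  82.  32.] mid [542.3  11.9  27.6] med [552.6  26.1  28. ]
collar 80 [521.  -4.  45.] [561.  33.  57.] mid [541.3  14.3  50.9] med [547.8  19.8  51.4]
knob 32 [533.   5.  72.] [551.  23.  84.] mid [541.7  14.   77.8] med [543.1  14.7  79. ]
deck (array([ 529.97515823, -202.36198375]), np.float64(73.64714217151962)) ((528.9937744140625, -200.99537658691406), 77.56391906738281)
plate (array([541.44187751,  13.19135944]), np.float64(69.6846769989664)) ((542.3086547851562, 12.291838645935059), 71.30146789550781)
```

View pics/zoom.png

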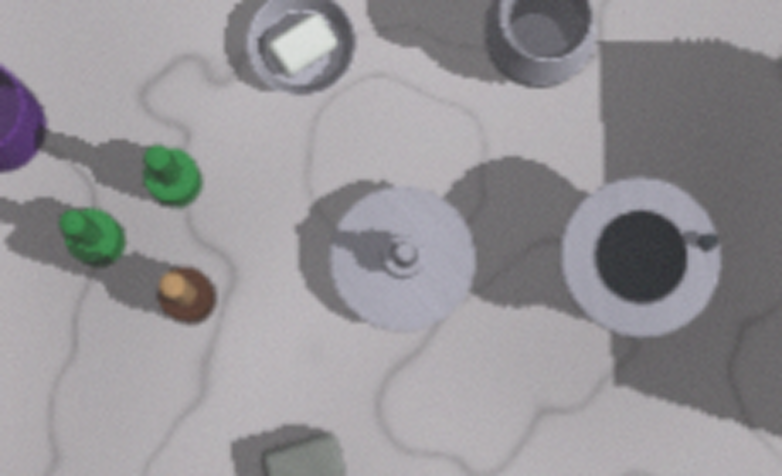

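The zoom confirms the layout: pin at (707,241) to the right of the tin, mallet clear of both greens. The two views differ by about 3 mm, so I use the mean: mallet (510.5,218), lids (540.3,12), tin (529,-203.5), pin (541,-264.5). The tin-to-pin distance comes out at 62 mm, as it should.

{"api": "apply_moves", "payload": {"motion": [0,0,0,0.72,-0.92,0,1,0,0,0,0.72,-0.92,0,1,0,0,0,0.72,-0.92,0,1,0,0,0,0.72,-0.92,0,1,0,0,0,0.72,-0.92,0,1,0,0,0,0.72,-0.92,0,1,0,0,0,0.72,-0.92,0,1,0,0,0,0.72,-0.92,0,1], "force": 60}}

```text
time: 0.77
tcp_pos: [365.7, 399.1, 230.9]
tcp_rot: [-0.565, -3.09, 0.001]
ft_force: [0.1, 0.9, -0.4]
grip_width: 85.7
finger_force: 0.0
```

{"api": "apply_moves", "payload": {"motion": [0,0,0,0.8,-1,0,1,0,0,0,0.8,-1,0,1,0,0,0,0.8,-1,0,1,0,0,0,0.8,-1,0,1,0,0,0,0.8,-1,0,1,0,0,0,0.8,-1,0,1,0,0,0,0.8,-0.8,0,1,0,0,0,0.2,-0.4,0,1]}}

```text
time: 1.43
tcp_pos: [512.8, 216.1, 230.9]
tcp_rot: [0.573, 3.088, -0.003]
ft_force: [0.4, -1.3, 0.3]
grip_width: 85.5
finger_force: 0.0
```

```bash
python3 - <<'E'
from h import *
s=read_state();print(s["tcp_pos"])
im=get_image("wrist");W=world(im);cv2.imwrite("pics/w1.png",im["frame"][:,:,::-1])
hsv=cv2.cvtColor(im["frame"],cv2.COLOR_RGB2HSV);Z=W[...,2]
b=(hsv[...,0]<20)&(hsv[...,1]>80)&(abs(W[...,0]-511)<60)&(abs(W[...,1]-218)<60)
for lo,hi in((130,150),(40,58)):
    P=W[b&(Z>lo)&(Z<hi)]
    if len(P):
        print(lo,len(P),P.min(0),P.max(0),cv2.minEnclosingCircle(P[:,:2].astype(np.float32)),np.median(P,0))
E
```

```text
[512.79014415 216.05320721 230.92969963]
130 584 [496.38433555 208.38358455 130.03094114] [519.01316212 231.01869442 142.07848191] ((507.81597900390625, 219.7119903564453), 11.603545188903809) [506.07639988 219.98808337 139.77020175]
40 927 [482.59595574 194.49525487  40.17748752] [530.37542196 244.02476308  57.68787288] ((507.5341796875, 219.9591827392578), 25.471593856811523) [498.22857588 224.83688023  49.98113856]
```

View pics/w1.png

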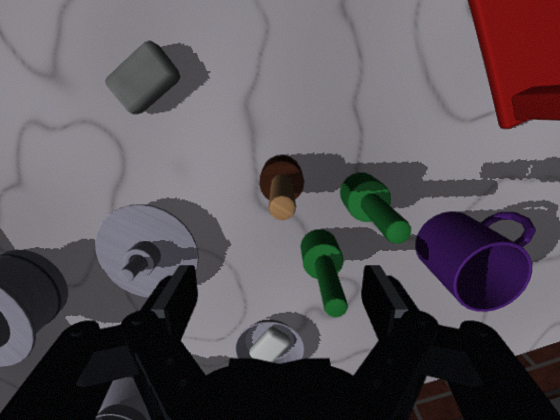

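The wrist view shows the mallet's handle top at (282,207), clear of both greens, with the lids at (150,250). Wrist estimate is (507.7,219.8), so the three views average (509.5,218.7). I go down and grip there.

{"api": "apply_moves", "payload": {"motion": [0,0,0,-0.13,0.1,0,1,0,0,0,0,0,-0.8,1,0,0,0,0,0,-1,1,0,0,0,0,0,-1,1,0,0,0,0,0,-1,1,0,0,0,0,0,-1,1,0,0,0,0,0,-0.8,1,0,0,0,0,0,-0.2,1]}}

```text
time: 2.15
tcp_pos: [503.0, 224.7, 82.6]
tcp_rot: [-0.559, -3.086, 0.005]
ft_force: [-0.7, 0.7, -0.7]
grip_width: 85.8
finger_force: 0.0
```

{"api": "apply_moves", "payload": {"motion": [0,0,0,0,0,0,-0.2,0,0,0,0,0,0,-0.4,0,0,0,0,0,0,-0.6,0,0,0,0,0,0,-0.8,0,0,0,0,0,0,-0.8,0,0,0,0,0,0,-0.8,0,0,0,0,0,0,-0.8,0,0,0,0,0,0,-0.8]}}

```text
time: 2.82
tcp_pos: [507.6, 223.3, 87.4]
tcp_rot: [0.565, 3.089, 0.002]
ft_force: [-0.3, -0.4, 6.2]
grip_width: 23.0
finger_force: 58.3
```

{"api": "apply_moves", "payload": {"motion": [0,0,0,0,0,0.2,-0.8,0,0,0,0,0,0.5,-0.8,0,0,0,0,0,0.8,-0.8,0,0,0,0,0,1,-0.8,0,0,0,0,0,1,-0.8,0,0,0,0,0,1,-0.8,0,0,0,0,0,0.7,-0.8,0,0,0,0,0,0.2,-0.8], "force": 90}}

```text
time: 3.48
tcp_pos: [508.0, 223.4, 224.6]
tcp_rot: [0.565, 3.087, 0.004]
ft_force: [-0.0, 0.4, -1.9]
grip_width: 22.3
finger_force: 88.0
```

```bash
python3 - <<'E'
from h import *
s=read_state();print(s["tcp_pos"],s["ft_force"],s["wrist_torque"],s["grip_width"])
im=get_image("wrist");W=world(im);cv2.imwrite("pics/w2.png",im["frame"][:,:,::-1])
hsv=cv2.cvtColor(im["frame"],cv2.COLOR_RGB2HSV)
b=(hsv[...,0]<20)&(hsv[...,1]>80)&(abs(W[...,0]-511)<60)&(abs(W[...,1]-218)<60)&(W[...,2]>100)
P=W[b];print(len(P),P.min(0),P.max(0))
t=P[abs(P[:,2]-np.median(P[:,2]))<6]
P=W[b&(W[...,2]>172)&(W[...,2]<186)];print(len(P),P.min(0),P.max(0),cv2.minEnclosingCircle(P[:,:2].astype(np.float32)))
E
```

```text
[508.03920374 223.38278522 224.56075931] [-0.01758445  0.44944059 -1.92144244] [ 0.01350769 -0.03885658  0.00900619] 22.26449312298379
9482 [472.20003943 166.33962645 144.14382297] [533.25710587 277.99714901 323.67317988]
452 [483.92165461 197.29816685 172.03332431] [524.90288335 246.28337288 185.99349782] ((508.5274353027344, 221.59559631347656), 25.269927978515625)
```

View pics/w2.png

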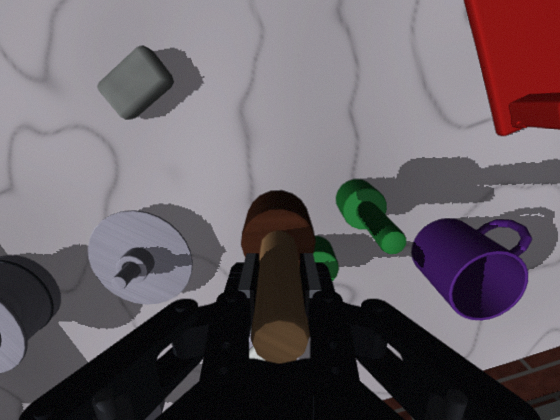

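The mallet hangs straight in the gripper, head at (278,230), centred within 2 mm of the TCP. Now I carry it over the pin.

{"api": "apply_moves", "payload": {"motion": [0,0,0,0.05,-0.3,0,-0.8,0,0,0,0.05,-0.6,0,-0.8,0,0,0,0.05,-0.9,0,-0.8,0,0,0,0.05,-0.9,0,-0.8,0,0,0,0.05,-0.9,0,-0.8,0,0,0,0.05,-0.9,0,-0.8,0,0,0,0.05,-0.9,0,-0.8,0,0,0,0.05,-0.9,0,-0.8]}}

```text
time: 4.2
tcp_pos: [515.7, 63.5, 219.1]
tcp_rot: [-0.565, -3.087, 0.003]
ft_force: [-0.3, -0.8, -0.8]
grip_width: 22.1
finger_force: 88.0
```

{"api": "apply_moves", "payload": {"motion": [0,0,0,0.06,-0.9,0,-0.8,0,0,0,0.06,-0.9,0,-0.8,0,0,0,0.06,-0.9,0,-0.8,0,0,0,0.06,-0.9,0,-0.8,0,0,0,0.06,-0.9,0,-0.8,0,0,0,0.06,-0.9,0,-0.8,0,0,0,0.06,-0.9,0,-0.8,0,0,0,0.06,-0.9,0,-0.8]}}

```text
time: 4.87
tcp_pos: [527.5, -116.0, 219.1]
tcp_rot: [-0.565, -3.087, 0.001]
ft_force: [-0.0, 0.1, -1.5]
grip_width: 22.2
finger_force: 88.0
```

{"api": "apply_moves", "payload": {"motion": [0,0,0,0.06,-0.9,0,-0.8,0,0,0,0.06,-0.9,0,-0.8,0,0,0,0.06,-0.9,0,-0.8,0,0,0,0.06,-0.9,0,-0.8,0,0,0,0.06,-0.9,0,-0.8,0,0,0,0.06,-0.9,0,-0.8,0,0,0,0.04,-0.44,0,-0.8,0,0,0,0,-0.1,0,-0.8]}}

```text
time: 5.53
tcp_pos: [537.1, -265.8, 219.5]
tcp_rot: [-0.571, -3.086, 0.002]
ft_force: [-0.4, -0.3, -1.5]
grip_width: 22.1
finger_force: 88.0
```

```bash
python3 - <<'E'
from h import *
s=read_state();print(s["tcp_pos"],s["ft_force"])
im=get_image("wrist");W=world(im);Z=W[...,2]
np.save("w3.npy",W)
m=(abs(Z-90)<5)&(np.hypot(W[...,0]-529,W[...,1]+203)<90)
P=W[m];h=cv2.convexHull(P[:,:2].astype(np.float32))[:,0];print("deck",len(P),cv2.minEnclosingCircle(h))
m=(Z>98)&(Z<110)&(np.hypot(W[...,0]-541,W[...,1]+264)<20)
P=W[m];print("pin",len(P),P.min(0) if len(P) else 0,P.max(0) if len(P) else 0)
im=get_image("top");W=world(im);Z=W[...,2]
cv2.imwrite("pics/top3.png",cv2.resize(im["frame"][130:270,170:430,::-1],None,fx=3,fy=3))
E
```

```text
[ 537.10487412 -265.82708045  219.50465853] [-0.37723464 -0.26860563 -1.54820031]
deck 11118 ((528.3218383789062, -202.89651489257812), 73.77397155761719)
pin 0 0 0
```

Wrist depth puts the tin at (528.3,-202.9) with deck radius 73.8 mm, which agrees with the first measurement. Now I press down on the pin.

{"api": "apply_moves", "payload": {"motion": [0,0,0,0.02,0,-0.3,-0.8,0,0,0,0.02,0,-0.5,-0.8,0,0,0,0,0,-0.3,-0.8,0,0,0,0,0,-0.1,-0.8,0,0,0,0,0,-0.1,-0.8,0,0,0,0,0,-0.1,-0.8,0,0,0,0,0,-0.1,-0.8,0,0,0,0,0,-0.1,-0.8]}}

```text
time: 6.3
tcp_pos: [540.4, -262.5, 181.7]
tcp_rot: [0.564, 3.09, 0.001]
ft_force: [-0.3, 4.2, 4.0]
grip_width: 22.2
finger_force: 88.6
```

{"api": "apply_moves", "payload": {"motion": [0,0,0,0,0,-0.08,-0.8,0,0,0,0,0,-0.08,-0.8,0,0,0,0,0,-0.08,-0.8,0,0,0,0,0,-0.08,-0.8,0,0,0,0,0,0,-0.8,0,0,0,0,0,0,-0.8,0,0,0,0,0,0,-0.8,0,0,0,0,0,0,-0.8]}}

```text
time: 6.97
tcp_pos: [542.5, -264.8, 178.4]
tcp_rot: [0.564, 3.081, -0.003]
ft_force: [-3.1, 3.6, 28.2]
grip_width: 22.3
finger_force: 90.9
```

28 N with the mallet face at about z = 91 means a hard stop, so the pin should be down. I back off and check its height from the other cameras.

{"api": "apply_moves", "payload": {"motion": [0,0,0,0,0,0.2,-0.8,0,0,0,0,0,0.5,-0.8,0,0,0,0,0.1,0.9,-0.8,0,0,0,0,0.5,0.4,-0.8,0,0,0,-0.06,0.9,0,-0.8,0,0,0,-0.06,0.9,0,-0.8,0,0,0,-0.06,0.9,0,-0.8,0,0,0,-0.06,0.9,0,-0.8]}}

```text
time: 7.63
tcp_pos: [533.3, -157.7, 223.0]
tcp_rot: [-0.567, -3.089, 0.002]
ft_force: [0.8, -0.0, -1.5]
grip_width: 21.8
finger_force: 88.4
```

{"api": "apply_moves", "payload": {"motion": [0,0,0,-0.06,0.9,0,-0.8,0,0,0,-0.06,0.9,0,-0.8,0,0,0,-0.06,0.9,0,-0.8,0,0,0,-0.06,0.9,0,-0.8,0,0,0,-0.06,0.9,0,-0.8,0,0,0,-0.06,0.9,0,-0.8,0,0,0,-0.06,0.9,0,-0.8,0,0,0,-0.06,0.9,0,-0.8]}}

```text
time: 8.3
tcp_pos: [521.6, 22.3, 223.0]
tcp_rot: [-0.567, -3.09, 0.002]
ft_force: [0.6, 0.4, -0.9]
grip_width: 22.4
finger_force: 88.4
```

```bash
python3 - <<'E'
from h import *
s=read_state();print(s["tcp_pos"],s["ft_force"])
for n in("wrist","top","scene"):
    im=get_image(n);W=world(im);Z=W[...,2]
    r=np.hypot(W[...,0]-529,W[...,1]+203)
    P=W[(Z>84)&(Z<97)&(r<90)];h=cv2.convexHull(P[:,:2].astype(np.float32))[:,0]
    print(n,"deck",len(P),cv2.minEnclosingCircle(h))
    P=W[(abs(Z-95)<15)&(np.hypot(W[...,0]-541,W[...,1]+264)<14)]
    hsv=cv2.cvtColor(im["frame"],cv2.COLOR_RGB2HSV)
    m=(hsv[...,2]<80)&(abs(Z-95)<15)&(np.hypot(W[...,0]-541,W[...,1]+264)<16)
    Q=W[m];print("near pin z",np.round(np.percentile(P[:,2],[2,50,98]),1),"dark",len(Q),np.round(np.median(Q,0),1) if len(Q) else 0, np.round(Q[:,2].max(),1) if len(Q) else 0)
E
```

```text
[521.5784658   22.25422764 223.04589899] [ 0.55275254  0.44437227 -0.92492585]
wrist deck 8177 ((528.343505859375, -202.91033935546875), 74.32001495361328)
near pin z [88.9 90.5 92.8] dark 118 [ 538.7 -263.4   91.9] 93.8
top deck 1124 ((528.620849609375, -204.6409149169922), 74.24942779541016)
near pin z [85.1 89.7 95.3] dark 0 0 0
scene deck 614 ((530.8816528320312, -203.92893981933594), 75.47893524169922)
near pin z [88.9 91.9 94.8] dark 6 [ 544.2 -263.    93.4] 94.5
```

The pin top reads z = 91.9 and the deck 90, so it is fully down. I return the mallet to its old place.

{"api": "apply_moves", "payload": {"motion": [0,0,0,-0.1,0.9,0,-0.8,0,0,0,-0.1,1,0,-0.8,0,0,0,-0.1,1,0,-0.8,0,0,0,-0.1,1,0,-0.8,0,0,0,-0.1,1,0,-0.8,0,0,0,-0.1,1,0,-0.8,0,0,0,0,1,0,-0.8,0,0,0,0,0.8,-0.2,-0.8]}}

```text
time: 9.12
tcp_pos: [507.6, 215.2, 218.9]
tcp_rot: [0.566, 3.089, 0.0]
ft_force: [0.9, 0.8, -1.4]
grip_width: 22.2
finger_force: 88.4
```

{"api": "apply_moves", "payload": {"motion": [0,0,0,0,0.3,-0.6,-0.8,0,0,0,0,0.04,-0.9,-0.8,0,0,0,0,0,-0.9,-0.8,0,0,0,0,0,-0.9,-0.8,0,0,0,0,0,-0.8,-0.8,0,0,0,0,0,-0.5,-0.8,0,0,0,0,0,-0.2,-0.8,0,0,0,0,0,-0.1,-0.8]}}

```text
time: 9.78
tcp_pos: [507.0, 221.5, 94.8]
tcp_rot: [-0.568, -3.089, 0.003]
ft_force: [0.4, -0.1, -1.2]
grip_width: 21.9
finger_force: 88.5
```

{"api": "apply_moves", "payload": {"motion": [0,0,0,0,0,-0.06,-0.8,0,0,0,0,0,-0.06,-0.8,0,0,0,0,0,-0.06,-0.8,0,0,0,0,0,-0.04,-0.8,0,0,0,0,0,-0.04,-0.8,0,0,0,0,0,-0.04,-0.8,0,0,0,0,0,0,-0.8,0,0,0,0,0,0,-0.8]}}

```text
time: 10.45
tcp_pos: [506.9, 223.1, 88.3]
tcp_rot: [-0.565, -3.09, 0.0]
ft_force: [0.2, -0.0, -2.3]
grip_width: 22.3
finger_force: 88.5
```

{"api": "apply_moves", "payload": {"motion": [0,0,0,0,0,-0.03,-0.8,0,0,0,0,0,-0.03,-0.8,0,0,0,0,0,-0.03,-0.8,0,0,0,0,0,-0.03,-0.8,0,0,0,0,0,-0.03,-0.8,0,0,0,0,0,0,-0.8,0,0,0,0,0,0,-0.8,0,0,0,0,0,0,-0.8]}}

```text
time: 11.12
tcp_pos: [507.6, 223.3, 87.3]
tcp_rot: [0.565, 3.089, 0.003]
ft_force: [-7.4, -1.9, 21.0]
grip_width: 21.9
finger_force: 91.4
```

{"api": "apply_moves", "payload": {"motion": [0,0,0,0,0,0.05,-0.8,0,0,0,0,0,0.02,-0.8,0,0,0,0,0,0,-0.8,0,0,0,0,0,0,-0.4,0,0,0,0,0,0,0,0,0,0,0,0,0,0.4,0,0,0,0,0,0,0.8,0,0,0,0,0,0,1]}}

```text
time: 11.78
tcp_pos: [506.9, 223.0, 86.1]
tcp_rot: [-0.565, -3.09, 0.0]
ft_force: [0.3, -0.2, -0.8]
grip_width: 72.8
finger_force: 0.0
```

{"api": "apply_moves", "payload": {"motion": [0,0,0,0,0,0,1,0,0,0,0,0,0,1,0,0,0,0,0,0.2,1,0,0,0,0,0,0.5,1,0,0,0,0,0,1,1,0,0,0,0,0,1,1,0,0,0,0,0,1,1,0,0,0,0,0,0.5,1]}}

```text
time: 12.45
tcp_pos: [508.1, 223.4, 195.1]
tcp_rot: [0.565, 3.087, 0.004]
ft_force: [0.6, 0.3, -0.1]
grip_width: 85.4
finger_force: 0.0
```

```bash
python3 - <<'E'
from h import *
s=read_state();print(s["tcp_pos"],s["grip_width"],s["ft_force"])
for n in("wrist","top","scene"):
    im=get_image(n);W=world(im);Z=W[...,2];hsv=cv2.cvtColor(im["frame"],cv2.COLOR_RGB2HSV)
    b=(hsv[...,0]<20)&(hsv[...,1]>80)&(abs(W[...,0]-508)<60)&(abs(W[...,1]-222)<60)
    for lo,hi in((125,146),(40,58)):
        P=W[b&(Z>lo)&(Z<hi)]
        if len(P)>3: print(n,lo,len(P),np.round((P.min(0)+P.max(0))/2,1),P[:,2].max(),cv2.minEnclosingCircle(P[:,:2].astype(np.float32)))
    m=(Z>72)&(Z<88)&(np.hypot(W[...,0]-540,W[...,1]-12)<25);P=W[m]
    if len(P)>3: print(n,"knob",len(P),np.round((P.min(0)+P.max(0))/2,1),np.round(P.max(0)-P.min(0),1))
    m=(Z>20)&(Z<33)&(np.hypot(W[...,0]-540,W[...,1]-12)<90);P=W[m]
    print(n,"plate",len(P),cv2.minEnclosingCircle(P[:,:2].astype(np.float32)))
E
```

```text
[508.11256576 223.41603733 195.05550823] 85.39686759554648 [ 0.6364201   0.31192838 -0.09493639]
wrist 125 844 [505.5 223.1 133.5] 141.78232502702497 ((506.10882568359375, 223.18014526367188), 11.86832046508789)
wrist 40 1149 [504.8 223.1  48.9] 57.78448051790722 ((506.0926818847656, 223.38534545898438), 25.769695281982422)
wrist knob 253 [538.7  13.1  76.9] [16.1 18.1  9.6]
wrist plate 5997 ((538.1936645507812, 13.059306144714355), 70.23982238769531)
top knob 25 [538.8   9.7  78.5] [12.7 12.7 12.6]
top plate 1288 ((539.4683227539062, 10.57790470123291), 69.77069091796875)
scene 125 61 [509.4 223.7 134.5] 143.09554815812416 ((509.3063659667969, 223.23114013671875), 11.920697212219238)
scene 40 64 [510.6 218.8  52.6] 57.34635269796107 ((511.3222351074219, 222.72145080566406), 23.101051330566406)
scene knob 30 [541.4  12.9  78.7] [17.7 17.3 11.9]
scene plate 895 ((541.0960693359375, 13.145764350891113), 71.03848266601562)
```

The mallet stands upright again: wrist puts its handle and head both at (506,223), top at z = 140. Next is the inner knob at (539.3,12.5), the mean of the three views.

{"api": "apply_moves", "payload": {"motion": [0,0,0,0.2,-0.7,0,1,0,0,0,0.2,-1,0,1,0,0,0,0.2,-1,0,1,0,0,0,0.2,-1,0,1,0,0,0,0.2,-1,0,1,0,0,0,0.2,-1,0,1,0,0,0,0.1,-1,0,1,0,0,0,0,-1,0,1]}}

```text
time: 13.27
tcp_pos: [538.9, 29.2, 189.7]
tcp_rot: [-0.565, -3.088, 0.002]
ft_force: [0.3, -0.5, 0.3]
grip_width: 85.2
finger_force: 0.0
```

{"api": "apply_moves", "payload": {"motion": [0,0,0,0,-0.6,0,1,0,0,0,0,-0.12,-0.5,1,0,0,0,0,0,-1,1,0,0,0,0,0,-1,1,0,0,0,0,0,-1,1,0,0,0,0,0,-0.9,1,0,0,0,0,0,-0.6,1,0,0,0,0,0,-0.2,1]}}

```text
time: 13.93
tcp_pos: [536.5, 12.3, 57.3]
tcp_rot: [-0.564, -3.084, 0.004]
ft_force: [-0.6, 0.4, -0.3]
grip_width: 85.4
finger_force: 0.0
```

{"api": "apply_moves", "payload": {"motion": [0,0,0,0,0,-0.1,0.8,0,0,0,0,0,-0.12,0.5,0,0,0,0,0,0,0.2,0,0,0,0,0,0,0,0,0,0,0,0,0,-0.2,0,0,0,0,0,0,-0.3,0,0,0,0,0,0,-0.3,0,0,0,0,0,0,-0.3]}}

```text
time: 14.6
tcp_pos: [539.6, 12.6, 56.1]
tcp_rot: [0.565, 3.09, 0.0]
ft_force: [0.3, 0.4, 0.1]
grip_width: 29.7
finger_force: 0.0
```

{"api": "apply_moves", "payload": {"motion": [0,0,0,0,0,-0.04,-0.4,0,0,0,0,0,0,-0.5,0,0,0,0,0,0,-0.6,0,0,0,0,0,0,-0.7,0,0,0,0,0,0,-0.8,0,0,0,0,0,0,-0.8,0,0,0,0,0,0,-0.8,0,0,0,0,0,0,-0.8], "force": 90}}

```text
time: 15.27
tcp_pos: [539.4, 12.8, 54.9]
tcp_rot: [-0.565, -3.09, -0.0]
ft_force: [-0.8, 1.2, 4.7]
grip_width: 15.5
finger_force: 87.8
```

{"api": "apply_moves", "payload": {"motion": [0,0,0,0,0,0.1,-0.8,0,0,0,0,0,0.4,-0.8,0,0,0,0,0,0.7,-0.8,0,0,0,0,0,0.9,-0.8,0,0,0,0,0,1,-0.8,0,0,0,0,0,1,-0.8,0,0,0,0,0,0.7,-0.8,0,0,0,0,0,0.2,-0.8]}}

```text
time: 15.93
tcp_pos: [540.9, 12.1, 183.3]
tcp_rot: [0.565, 3.086, 0.002]
ft_force: [0.9, -0.0, -4.1]
grip_width: 15.0
finger_force: 88.0
```

```bash
python3 - <<'E'
from h import *
s=read_state();print(s["tcp_pos"],s["ft_force"],s["grip_width"])
im=get_image("wrist");W=world(im);Z=W[...,2];cv2.imwrite("pics/w4.png",im["frame"][:,:,::-1])
m=(Z>130)&(Z<170)&(np.hypot(W[...,0]-540,W[...,1]-12)<80);P=W[m]
m2=(abs(P[:,2]-np.median(P[:,2]))<8)
Q=P[m2];print(np.median(Q,0),cv2.minEnclosingCircle(Q[:,:2].astype(np.float32)))
A=np.c_[Q[:,:2]-Q[:,:2].mean(0),np.ones(len(Q))];print("plane",np.linalg.lstsq(A,Q[:,2],rcond=None)[0])
im=get_image("scene");cv2.imwrite("pics/s4.png",im["frame"][:,:,::-1])
E
```

```text
[540.8670935   12.07908989 183.28898376] [ 0.89091243 -0.02076379 -4.09276247] 15.030828823638915
[519.51245667  25.94080641 155.42985183] ((540.9363403320312, 12.570730209350586), 69.98514556884766)
plane [6.28586877e-03 9.10162545e-04 1.55448527e+02]
```

View pics/w4.png

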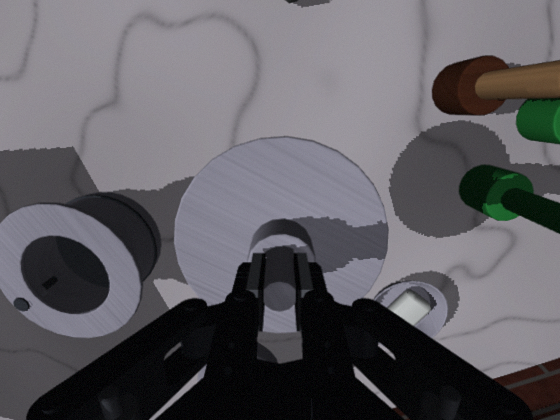

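The wrist view shows both lids hanging level (slope under 0.01), centred on the gripper at (282,235), and the pin flush on the tin's deck at (22,303). Carry to the tin.

{"api": "apply_moves", "payload": {"motion": [0,0,0,-0.05,-0.4,0,-0.8,0,0,0,-0.05,-0.8,0,-0.8,0,0,0,-0.05,-1,0,-0.8,0,0,0,-0.05,-1,0,-0.8,0,0,0,-0.05,-1,0,-0.8,0,0,0,-0.05,-1,0,-0.8,0,0,0,-0.05,-1,0,-0.8,0,0,0,-0.06,-1,0,-0.8]}}

```text
time: 16.7
tcp_pos: [527.5, -169.3, 177.8]
tcp_rot: [-0.566, -3.087, 0.001]
ft_force: [0.8, -0.4, -4.6]
grip_width: 15.0
finger_force: 88.0
```

{"api": "apply_moves", "payload": {"motion": [0,0,0,0,-0.8,0,-0.8,0,0,0,0,-0.5,0,-0.8,0,0,0,0,-0.12,0,-0.8,0,0,0,0,0,-0.2,-0.8,0,0,0,0,0,-0.4,-0.8,0,0,0,0,0,-0.2,-0.8,0,0,0,0,0,0,-0.8,0,0,0,0,0,0,-0.8]}}

```text
time: 17.37
tcp_pos: [528.9, -201.6, 158.9]
tcp_rot: [-0.562, -3.089, -0.001]
ft_force: [0.0, 0.0, -4.0]
grip_width: 15.1
finger_force: 88.1
```

```bash
python3 - <<'E'
from h import *
s=read_state();print(s["tcp_pos"],s["ft_force"],s["grip_width"])
for n in("wrist","top","scene"):
    im=get_image(n);W=world(im);Z=W[...,2]
    r=np.hypot(W[...,0]-529,W[...,1]+203)
    P=W[(abs(Z-131)<8)&(r<85)]
    print(n,"plate",len(P),np.round(np.median(P,0),1),cv2.minEnclosingCircle(P[:,:2].astype(np.float32)))
E
```

```text
[ 528.91007168 -201.63309383  158.87045757] [ 3.46567220e-03  2.06423465e-02 -3.99027929e+00] 15.062436487121571
wrist plate 24727 [ 507.3 -187.9  131.1] ((528.8519287109375, -201.33663940429688), 70.15422821044922)
top plate 614 [ 522.4 -168.5  131.6] ((530.0592041015625, -200.1389617919922), 70.05060577392578)
scene plate 616 [ 543.1 -187.1  133.1] ((532.6728515625, -202.4198455810547), 72.53307342529297)
```

{"api": "apply_moves", "payload": {"motion": [0,0,0,0,-0.05,-0.2,-0.8,0,0,0,0,0,-0.2,-0.8,0,0,0,0,0,-0.1,-0.8,0,0,0,0,0,-0.1,-0.8,0,0,0,0,0,-0.1,-0.8,0,0,0,0,0,-0.1,-0.8,0,0,0,0,0,-0.1,-0.8,0,0,0,0,0,0,-0.8]}}

```text
time: 18.18
tcp_pos: [528.9, -204.1, 136.7]
tcp_rot: [-0.565, -3.09, 0.0]
ft_force: [0.4, 0.0, -3.9]
grip_width: 14.8
finger_force: 88.1
```

{"api": "apply_moves", "payload": {"motion": [0,0,0,0,0,-0.07,-0.8,0,0,0,0,0,-0.07,-0.8,0,0,0,0,0,-0.07,-0.8,0,0,0,0,0,-0.05,-0.8,0,0,0,0,0,-0.04,-0.8,0,0,0,0,0,-0.03,-0.8,0,0,0,0,0,0,-0.8,0,0,0,0,0,0,-0.8]}}

```text
time: 18.85
tcp_pos: [529.2, -204.2, 129.1]
tcp_rot: [-0.565, -3.09, 0.0]
ft_force: [1.6, 0.0, -3.5]
grip_width: 15.0
finger_force: 88.1
```

{"api": "apply_moves", "payload": {"motion": [0,0,0,0,0,-0.03,-0.8,0,0,0,0,0,-0.03,-0.8,0,0,0,0,0,-0.03,-0.8,0,0,0,0,0,-0.02,-0.8,0,0,0,0,0,0,-0.8,0,0,0,0,0,0,-0.8,0,0,0,0,0,0,-0.8,0,0,0,0,0,0,-0.8]}}

```text
time: 19.52
tcp_pos: [529.3, -204.2, 127.0]
tcp_rot: [0.565, 3.09, 0.0]
ft_force: [-3.7, 2.7, 5.3]
grip_width: 15.0
finger_force: 89.2
```

Contact at TCP z = 127.0, where seating should occur (126.9). I release gently.

{"api": "apply_moves", "payload": {"motion": [0,0,0,0,0,0,-0.7,0,0,0,0,0,0,-0.6,0,0,0,0,0,0,-0.5,0,0,0,0,0,0,-0.4,0,0,0,0,0,0,-0.2,0,0,0,0,0,0,0.1,0,0,0,0,0,0,0.4,0,0,0,0,0,0,0.7]}}

```text
time: 20.18
tcp_pos: [529.2, -204.3, 126.2]
tcp_rot: [-0.565, -3.09, 0.0]
ft_force: [0.0, 0.1, 0.8]
grip_width: 69.0
finger_force: 0.0
```

{"api": "apply_moves", "payload": {"motion": [0,0,0,0,0,0.4,0.7,0,0,0,0,0,0.8,0.7,0,0,0,0,0,0.8,0.7,0,0,0,0,0,0.8,0.7,0,0,0,0,0,0.4,0.7,0,0,0,0,0,0,0.7,0,0,0,0,0,0,0.7,0,0,0,0,0,0,0.7]}}

```text
time: 20.85
tcp_pos: [528.7, -203.9, 205.2]
tcp_rot: [-0.565, -3.089, -0.0]
ft_force: [1.0, -0.5, 0.4]
grip_width: 72.6
finger_force: 0.0
```

```bash
python3 - <<'E'
from h import *
s=read_state();print(s["tcp_pos"],s["ft_force"],s["grip_width"])
for n in("wrist","top","scene"):
    im=get_image(n);W=world(im);Z=W[...,2]
    if n=="wrist": cv2.imwrite("pics/w5.png",im["frame"][:,:,::-1])
    r=np.hypot(W[...,0]-529,W[...,1]+203)
    Q=W[(abs(Z-99)<7)&(r<80)]
    pl=np.linalg.lstsq(np.c_[Q[:,0]-529,Q[:,1]+203,np.ones(len(Q))],Q[:,2],rcond=None)[0]
    print(n,"plate",len(Q),np.round(pl,4),cv2.minEnclosingCircle(Q[:,:2].astype(np.float32)))
    P=W[(abs(Z-122)<4)&(r<30)]
    if len(P)>3:print("collar",len(P),np.round(np.median(P[:,2]),1),cv2.minEnclosingCircle(P[:,:2].astype(np.float32)))
    P=W[(abs(Z-151)<4)&(r<20)]
    if len(P)>3:print("knob",len(P),np.round(np.median(P[:,2]),1),cv2.minEnclosingCircle(P[:,:2].astype(np.float32)))
E
```

```text
[ 528.66362329 -203.8855512   205.15870146] [ 1.00732087 -0.50424039  0.44353418] 72.61212337895604
wrist plate 15688 [-0.00000e+00  4.00000e-04  9.91669e+01] ((528.3048706054688, -202.9720001220703), 70.89640808105469)
collar 966 122.9 ((529.06396484375, -203.5157012939453), 19.876251220703125)
knob 454 151.9 ((529.0355224609375, -204.5854034423828), 8.853137969970703)
top plate 695 [-3.3000e-03 -1.3000e-03  9.8834e+01] ((529.2490234375, -199.46392822265625), 72.38308715820312)
collar 52 122.1 ((527.6900634765625, -201.9169464111328), 18.614986419677734)
knob 16 151.4 ((528.5535278320312, -203.65933227539062), 7.5654706954956055)
scene plate 671 [-4.90000e-03 -1.46000e-02  9.99495e+01] ((530.7761840820312, -201.5567626953125), 74.92790985107422)
collar 48 123.4 ((532.0138549804688, -202.0557098388672), 19.288135528564453)
knob 18 151.7 ((532.5321655273438, -201.38623046875), 9.806414604187012)
```

View pics/w5.png

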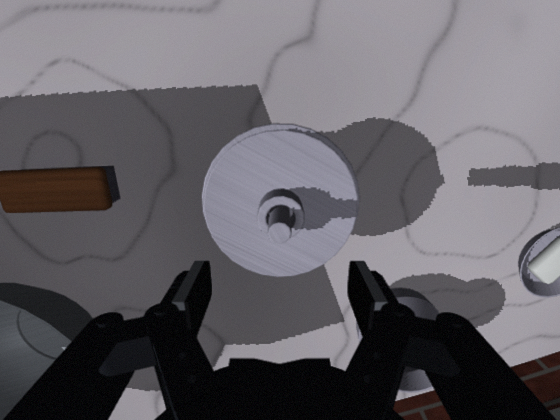

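The inner lid is seated and everything is level: plate at z = 99.2, knob top at 151.9. In the wrist view the collar is at (281,210) around the knob, with the outer ring on top of the tin. Now I lower round the collar and close.

{"api": "apply_moves", "payload": {"motion": [0,0,0,0,0,-0.4,0.7,0,0,0,0,0,-0.8,0.7,0,0,0,0,0,-0.9,0.7,0,0,0,0,0,-0.8,0.7,0,0,0,0,0,-0.6,0.7,0,0,0,0,0,-0.4,0.7,0,0,0,0,0,-0.2,0.7,0,0,0,0,0,0,0.7]}}

```text
time: 21.67
tcp_pos: [528.4, -204.0, 102.4]
tcp_rot: [-0.565, -3.088, 0.0]
ft_force: [-0.6, -0.5, 0.3]
grip_width: 72.3
finger_force: 0.0
```

{"api": "apply_moves", "payload": {"motion": [0,0,0,0,0,0,0.5,0,0,0,0,0,0,0.3,0,0,0,0,0,0,0.15,0,0,0,0,0,0,0.1,0,0,0,0,0,0,0.05,0,0,0,0,0,0,0,0,0,0,0,0,0,-0.05,0,0,0,0,0,0,-0.1], "force": 60}}

```text
time: 22.33
tcp_pos: [529.5, -204.0, 104.3]
tcp_rot: [0.565, 3.09, 0.001]
ft_force: [-1.1, 1.6, 3.5]
grip_width: 38.9
finger_force: 28.7
```

{"api": "apply_moves", "payload": {"motion": [0,0,0,0,0,0,-0.15,0,0,0,0,0,0,-0.2,0,0,0,0,0,0,-0.3,0,0,0,0,0,0,-0.4,0,0,0,0,0,0,-0.4,0,0,0,0,0,0,-0.4,0,0,0,0,0,0,-0.4,0,0,0,0,0,0,-0.4]}}

```text
time: 23.0
tcp_pos: [529.5, -203.9, 104.5]
tcp_rot: [0.565, 3.09, 0.001]
ft_force: [-1.9, 2.1, 6.5]
grip_width: 37.9
finger_force: 59.4
```

{"api": "apply_moves", "payload": {"motion": [0,0,0,0,0,0.04,-0.4,0,0,0,0,0,0.06,-0.4,0,0,0,0,0,0.08,-0.4,0,0,0,0,0,0.1,-0.4,0,0,0,0,0,0.1,-0.4,0,0,0,0,0,0.1,-0.4,0,0,0,0,0,0.1,-0.4,0,0,0,0,0,0.1,-0.4]}}

```text
time: 23.67
tcp_pos: [529.2, -204.3, 121.1]
tcp_rot: [0.565, 3.09, -0.0]
ft_force: [0.5, 0.5, -1.1]
grip_width: 37.9
finger_force: 60.2
```

{"api": "apply_moves", "payload": {"motion": [0,0,0,0,0,0.2,-0.4,0,0,0,0,0,0.3,-0.4,0,0,0,0,0,0.4,-0.4,0,0,0,0,0,0.4,-0.4,0,0,0,0,0,0.4,-0.4,0,0,0,0,0,0.4,-0.4,0,0,0,0,0,0.4,-0.4,0,0,0,0,0,0.4,-0.4]}}

```text
time: 24.33
tcp_pos: [529.2, -204.3, 194.6]
tcp_rot: [0.565, 3.09, -0.0]
ft_force: [0.7, -0.1, -1.7]
grip_width: 38.0
finger_force: 60.2
```

{"api": "apply_moves", "payload": {"motion": [0,0,0,0,0,0.3,-0.4,0,0,0,0,0,0.1,-0.4,0,0,0,0,0,0,-0.4,0,0,0,0,0,0,-0.4,0,0,0,0,0,0,-0.4,0,0,0,0,0,0,-0.4,0,0,0,0,0,0,-0.4,0,0,0,0,0,0,-0.4]}}

```text
time: 25.0
tcp_pos: [529.0, -204.2, 202.9]
tcp_rot: [-0.565, -3.09, 0.0]
ft_force: [-0.5, 0.1, -1.4]
grip_width: 37.6
finger_force: 60.2
```

```bash
python3 - <<'E'
from h import *
s=read_state();print(s["tcp_pos"],s["ft_force"],s["grip_width"],np.abs(s["dq"]).max())
for n in("wrist","top","scene"):
    im=get_image(n);W=world(im);Z=W[...,2]
    if n=="scene": cv2.imwrite("pics/s6.png",cv2.resize(im["frame"][60:340,120:400,::-1],None,fx=2,fy=2))
    r=np.hypot(W[...,0]-529,W[...,1]+203)
    for lo,hi,rr in((84,104,80),(140,160,20),(170,198,72)):
        Q=W[(Z>lo)&(Z<hi)&(r<rr)]
        if len(Q)<10: continue
        z0=np.median(Q[:,2]);Q=Q[abs(Q[:,2]-z0)<5]
        pl=np.linalg.lstsq(np.c_[Q[:,0]-529,Q[:,1]+203,np.ones(len(Q))],Q[:,2],rcond=None)[0]
        print(n,lo,len(Q),"med z",round(z0,1),"plane",np.round(pl,4),cv2.minEnclosingCircle(Q[:,:2].astype(np.float32)))
    hsv=cv2.cvtColor(im["frame"],cv2.COLOR_RGB2HSV)
    b=(hsv[...,0]<20)&(hsv[...,1]>80)&(abs(W[...,0]-508)<40)&(abs(W[...,1]-222)<40)&(Z>125)
    if b.sum(): print(n,"mallet top",W[b].max(0).round(),W[b].min(0).round())
E
```

```text
[ 529.04253018 -204.16663584  202.92777659] [-0.54057908  0.11204562 -1.40009141] 37.607324669856716 0.0027674553524536455
wrist 84 1830 med z 90.1 plane [-8.0000e-04  3.0000e-04  9.0098e+01] ((528.6407470703125, -203.40280151367188), 73.84083557128906)
wrist 170 22766 med z 197.4 plane [-1.000000e-04 -7.000000e-04  1.973131e+02] ((528.99560546875, -204.82781982421875), 70.39134216308594)
top 84 315 med z 90.1 plane [ 2.70000e-03 -2.00000e-02  9.11008e+01] ((525.216552734375, -187.430908203125), 72.10407257080078)
top 170 348 med z 196.1 plane [-8.000000e-04  7.000000e-04  1.958189e+02] ((530.4161376953125, -198.38442993164062), 69.02462768554688)
top mallet top [516. 230. 146.] [495. 209. 132.]
scene 84 740 med z 92.7 plane [-5.10000e-03 -1.18000e-02  9.32604e+01] ((528.0040893554688, -201.7083282470703), 77.10275268554688)
scene 140 21 med z 148.5 plane [-5.080000e-02 -2.141000e-01  1.493353e+02] ((531.2135620117188, -202.03842163085938), 9.173980712890625)
scene 170 138 med z 197.4 plane [ 1.000000e-04 -6.900000e-03  1.973265e+02] ((529.4205932617188, -203.40965270996094), 70.80563354492188)
scene mallet top [520. 234. 144.] [501. 213. 126.]
```

View pics/s6.png

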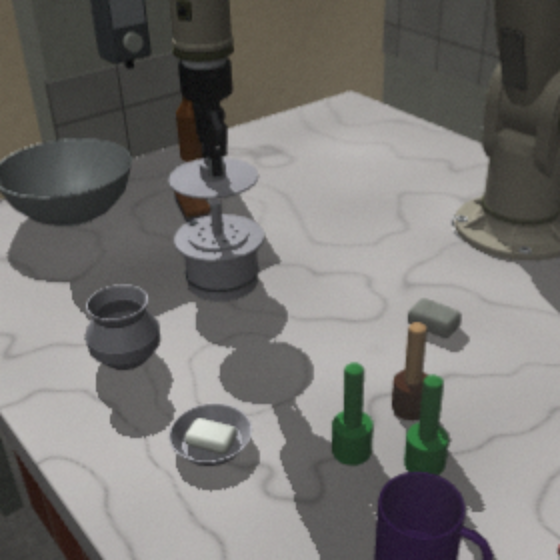

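The scene view shows the outer lid held level at (214,177), about 40 mm above the inner knob at (218,205). The inner lid is seated in the tin at (220,237) and the mallet stands at (413,370).

```bash
python3 -c "
from workcell import hand_in
print(hand_in())"
```

```text
the job is handed in; nothing more can be done
None
```

The job is handed in, at about 25 s of the 72 s allowed: pin knocked fully down, mallet standing upright again, inner lid seated, and outer lid held level about 40 mm above the inner knob. `hand_in` returned no verdict.

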